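# Hold a contact slide flush on a tilted reading stage

### The arm

A 7-joint arm with a two-finger parallel gripper is mounted at the origin on a cart in front of the work surface, level with it; the furniture and walls round the work are solid. World frame = base frame: x ahead of the robot, y to its left, z up, the work surface at z = 0. Lengths are in m, angles in rad, forces in N, time in s.
With the tool pointing down it reaches from about 0.4 to 0.85 m from the base axis. Payload 10.4 kg.
Tool frame: the origin (TCP) lies on the centre line of the jaws, within the pads' length; the fingertips stand 8 mm ahead of it and the grasp point (between the pads) lies 11 mm behind it (r.finger_overhang is the distance from the TCP to the fingertips, in m); z points along the fingers, y is the line along which they close (so a half turn about z gives the same grasp; the last joint's range is limited). The gripper opens to 87 mm and grips with 3 to 60 N. Pads are 19 mm wide; open, the fingers measure 117 mm over their backs; the gripper's body (75 mm by 190 mm) begins 51 mm behind the grasp point.
Start: joints at [1.199, 0.332, -0.065, 1.46, 0.022, 1.35, -0.088], TCP at [0.214, -0.587, 0.231] pointing down, gripper open.
Joint ranges: [-2.6, 2.6], [-0.5, 2.12], [-1.47, 1.34], [0.16, 2.42], [-1.27, 4.41], [0.06, 2.06], [-2.6, 2.6]. Speed limits (rad/s): [2.22, 2.22, 2.79, 2.79, 3.14, 3.14, 3.14].

### API

Orientations are given as a unit quaternion [x, y, z, w].
In Python, from bench import r, vision gives the robot as it stands.
- The arm moves only by the tool drive_tool, never from a script. Its argument "series" is a list of rows, each a list of 2 entries, a list of its own where there are three numbers: the shift along the world's x, y, z in cm, then the turn about the world's z in degrees. A call has exactly 10 rows; each row shifts and turns the commanded pose from where the row before left it; what a row does not reach is not made up. A row lasts 1/8 s, in which the tool goes at most 62.5 mm and 10.7 degrees, less where a joint would pass 70% of its speed; a pose out of reach is approached as far as the arm can. A call with a gripper value outside its range is refused whole. "hand" is the closure, from 0 (fully open) to 1 (shut), set as the call begins (left out, the last holds). The fingers move at their own pace and stop on an object; "newtons" is the grip in N (left out, the last holds). Time passes only in rows, so rows that do not move let the fingers close, or fill a call up. It gives the time, the measured TCP pose, the force, the opening and the grip force at its end, in the units of the state.
- r.read_state(): the state, without advancing time (a new reading comes with each control period).
- vision.camera(name): name is "scene" or "side" or "wrist"; returns a dict with "color" (384x512x3 uint8, red, green, blue), "intrinsics" (3x3 intrinsics, pixels), "R" (3x3) and "t" (3): a world point X has camera coordinates R X + t; the wrist camera has in their place "mount" (4x4, takes a point from camera to tool coordinates, whose origin is the TCP and whose axes are the flange's). Camera axes: x right, y down, z forward; pixel columns grow to the right and rows downward; lengths in m; the calibration is good to about 2 mm. A picture is of the moment at which its call begins: read the wrist's pose just before it. There is no depth.
- r.close_job(): hands the job in; it is judged then, once.
The state is a dict: "time": time; "joint_positions": joint angles; "joint_vel": joint speeds; "joint_torque": joint torques, N m; "ee_pos": TCP position; "eef_rot": TCP orientation; "ft_force": force on the tool from outside, world axes, zero at the start; "torque": the same for the moment, N m; "width": finger opening in m; "grip_force": force on a finger pad.
Only numpy, scipy, OpenCV 4.12 (cv2) and the standard library are available. Lean on these libraries where they do the work, as an engineer would, in place of code of your own. Each camera call takes 0.05 s, during which the arm holds its last target. There are 200 camera calls.

### The job

Take the contact slide out of its cradle by the fin, bring it to the reader and lay its pad flush on the sloped stage, centred within the corner marks with its long side along the slope. Gently press it so that the sprung stage sinks about half of its 10 mm travel, with only the slide touching the stage, and finish while still holding it there. Do not change the stage's slope, and leave the vials and the ampoule where they stand.

Things in the scene. Friction and masses are not known exactly. Their poses are not given: they have to be found in the camera images.
- slide_grip (a point): Centre of the slide's ribbed fin, which is 36 mm long (x), 12 mm thick (y) and 34 mm high: grip it here across the 12 mm. 30 mm above the pad's underside, 21 mm above the plate's top, 13 mm below the fin's top. x along the fin and the slide's long side, y across the fin, z out of the slide's back (up at the start).
- slide_pad (a point): Centre of the underside of the slide's pad (the sampling face), 30 mm below the fin's centre; same axes as the slide.
- slide: The contact slide, loose, 48 to 78 g: a white plate 76 (x) x 40 (y) x 6 mm with a paper-white pad 62 x 32 x 3 mm under it and an upright fin on its back. Lies in the cradle at the start, pad down. Origin at the centre of the pad's underside, axes as its points.
- cradle: Fixed steel cradle, 104 x 56 mm, 17 mm high, origin at the centre of its underside on the worktop. The slide lies on two cross rails 12 mm above the worktop, so that its pad hangs free; a stop stands 2.5 mm beyond each end of the slide, and its sides are open.
- stage_centre (a point): Centre of the stage's flat aluminium face, 106 (x) x 76 (y) mm, about 110 mm above the worktop. z is its outward normal, x points up the slope, y is level. The slope differs from start to start: 0.15 to 0.42 rad from level, falling towards the robot's side. Flat black corner marks stand 5 mm outside the outline of a centred slide whose long side runs along x.
- reader: The fixed grey reader: foot 140 (x) x 120 (y) mm, with two cheeks (inner sides 104 mm apart, tops 100 mm above the worktop, beside the middle of the stage) that carry the tilting frame with the stage on a level pivot along y, 85 mm up. Origin at the centre of its underside.
- stage (a joint): How far the stage, an 8 mm thick sprung plate, is pressed in along its normal, m: 0 at rest, 0.010 at the stop. Spring: starts to give at about 2.5 N, then 0.8 N per mm (about 6.5 N at 5 mm).
- frame_edge (a point): Middle of the lower edge of the tilting frame under the stage, 56 mm from the pivot. The pivot is stiff (5 N m of friction) and is to stay as set.
- vial_a: Small glass vial, 26 mm diameter, 54 mm high, standing loose between the cradle and the reader; origin at the centre of its base. Bystander.
- vial_b: A second such vial, standing near the first. Bystander.
- ampoule_up: Standing glass ampoule, 20 mm diameter, 80 mm high, loose, behind the vials; origin at the centre of its base. Bystander.

How it is judged:
By the outcome, as a careful person would: the job done as asked, in the order asked, and still so for the second after the job is handed in, while the arm keeps its last pose, push and grip.
It also fails if it takes over 42 s, if anything falls off the work surface, if the arm or the gripper's body presses on something with over 40 N, if the wrist force passes 120 N, or if a joint passes its speed limit or range.

## Working session

There is one attempt and no reset: what is moved stays moved. The work goes in short steps, Python scripts to look and compute and a tool call to move; the robot and the scene stay as the last step left them, time stands still between calls to the robot, and variables do not carry over. Pictures are saved under pics/ and viewed, at most 10 in all, crops included, and the job is handed in when it is done.

Besides the shell and the picture viewer there is one more tool, called after ">>>" by a JSON object that holds its "api" and its "payload", one argument or row to a line. drive_tool: Moves the arm, as the interface text tells. Its arguments: {"type":"object","properties":{"series":{"type":"array"},"hand":{"type":"number"},"newtons":{"type":"number"}},"required":["series"]}

```bash
mkdir -p pics; ls; python3 - <<'E'
from bench import r, vision
import cv2,numpy as np
s=r.read_state();print(s)
for n in("scene","side","wrist"):
    c=vision.camera(n);cv2.imwrite(f"pics/{n}0.png",c["color"][:,:,::-1])
    np.savez(f"pics/{n}0.npz",**{k:np.array(v) for k,v in c.items() if k!="color"})
    print(n,{k:np.round(v,4).tolist() for k,v in c.items() if k!="color"})
a=cv2.imread("pics/scene0.png");b=cv2.imread("pics/side0.png")
E
```

```text
pics
{'time': 0.0, 'joint_positions': array([ 1.19937983,  0.33285904, -0.06467203,  1.46095652,  0.02157853,
        1.34991321, -0.0885425 ]), 'joint_vel': array([ 0.00033021, -0.00159189, -0.00029114, -0.00057445,  0.00024223,
        0.00071095,  0.00066777]), 'joint_torque': array([ 1.27605090e-03, -6.23252177e+01,  2.55022093e-02, -3.89885116e+01,
       -6.11910014e-02,  3.99098976e-02,  1.39895819e-04]), 'ee_pos': array([ 0.21346849, -0.58700185,  0.22975462]), 'eef_rot': array([ 9.84833681e-01,  1.73499571e-01, -1.52925923e-04, -7.04450339e-04]), 'ft_force': array([ 0.1329284 ,  0.05127658, -0.21542227]), 'torque': array([-7.65293546e-02,  3.92801610e-02, -4.57389169e-06]), 'grip_force': 0.0, 'width': 0.08679976940684435}
scene {'intrinsics': [[430.5724, 0.0, 254.0783], [0.0, 430.5724, 190.0848], [0.0, 0.0, 1.0]], 'R': [[-0.463, -0.8864, -0.001], [-0.3726, 0.1956, -0.9071], [0.8042, -0.4196, -0.4209]], 't': [0.3068, 0.3067, 0.4259]}
side {'intrinsics': [[451.0965, 0.0, 264.9042], [0.0, 451.0965, 193.5909], [0.0, 0.0, 1.0]], 'R': [[-0.903, -0.4295, -0.007], [-0.1725, 0.3775, -0.9098], [0.3934, -0.8204, -0.415]], 't': [0.5637, 0.1882, 0.8441]}
wrist {'intrinsics': [[293.2704, 0.0, 258.8835], [0.0, 293.2704, 191.2542], [0.0, 0.0, 1.0]], 'mount': [[0.0006, -0.9605, -0.2782, 0.0775], [1.0, 0.0005, 0.0005, 0.0003], [-0.0003, -0.2782, 0.9605, -0.1544], [0.0, 0.0, 0.0, 1.0]]}
```

View images.

View pics/scene0.png

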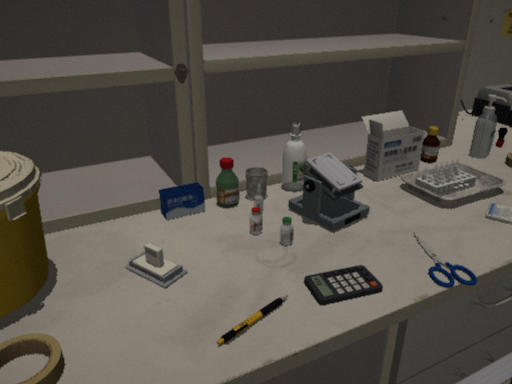

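View pics/side0.png

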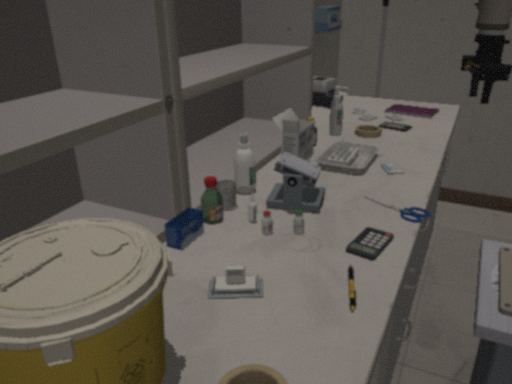

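The scene view shows the cradle and slide at about (157,263), the reader's stage at (333,172), the vials at (256,222) and (287,232), and the ampoule at (258,207). In the side view the slide is at (236,285) and the stage at (299,168). I'll enlarge these.

```bash
python3 - <<'E'
import cv2,numpy as np
a=cv2.imread("pics/scene0.png");b=cv2.imread("pics/side0.png")
f=lambda im,x,y,w,h,k:cv2.resize(im[y:y+h,x:x+w],None,fx=k,fy=k,interpolation=cv2.INTER_CUBIC)
top=np.hstack([f(a,120,235,80,60,5),f(b,196,255,80,60,5)])
bot=np.hstack([f(a,285,145,80,60,5),f(b,260,145,80,60,5)])
im=np.vstack([top,bot]);im=cv2.convertScaleAbs(im,alpha=1.3,beta=10)
cv2.imwrite("pics/crops0.png",im)
E
```

```text
(no output)
```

View pics/crops0.png

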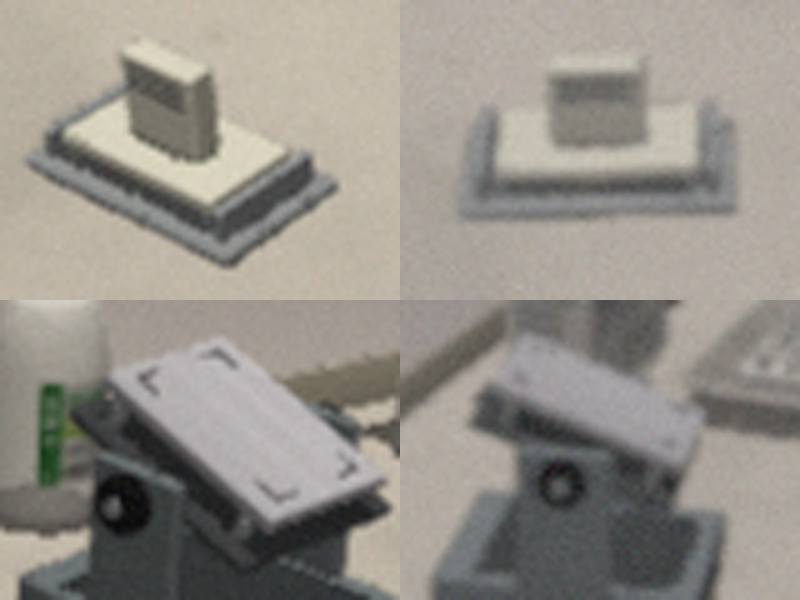

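```bash
cat > h.py <<'E'
import numpy as np
from scipy.optimize import least_squares
from scipy.spatial.transform import Rotation as Ro
def cam(n):
    d=np.load(f"pics/{n}.npz");return d["intrinsics"],d["R"],d["t"]
def proj(c,X):
    K,R,t=c;p=(R@np.atleast_2d(X).T).T+t;p=p@K.T;return p[:,:2]/p[:,2:]
def fit(obs,x0,tilt):
    # obs: list of (cam, local pts, px); params x,y,z,yaw,(slope); x axis up the slope
    def pose(p): 
        return Ro.from_euler("ZY",[p[3],-p[4] if tilt else 0]).as_matrix()
    f=lambda p:np.concatenate([(proj(c,L@pose(p).T+p[:3])-q).ravel() for c,L,q in obs])
    s=least_squares(f,x0,loss="soft_l1")
    return s.x,f(s.x).reshape(-1,2)
E
python3 - <<'E'
from h import *
np.set_printoptions(precision=4,suppress=True)
S,D=cam("scene0"),cam("side0")
up=lambda a,ox,oy,cx,cy:(np.array(a,float)-[ox,oy]+.5)/5-.5+[cx,cy]
def ray(c,px):
    K,R,t=c;d=R.T@np.linalg.solve(K,[*px,1]);return -R.T@t,d
def tri(p,q):
    a,d=ray(S,p);b,e=ray(D,q);u=np.linalg.lstsq(np.c_[d,-e],b-a,rcond=None)[0];return (a+d*u[0]+b+e*u[1])/2
sl=lambda a:up(a,0,0,120,235); sr=lambda a:up(a,400,0,196,255); tl=lambda a:up(a,0,300,285,145); tr=lambda a:up(a,400,300,260,145)
print(tri(sl([168,62]),sr([598,64])), tri(tl([245,432]),tr([594,390])))
# slide: in scene image long axis: left -> right ; take x local: + = image left? decide with yaw
for yaw in (0,):
    c0=tri(sl([168,62]),sr([598,64]))
    # local axes: +x to the left in images, +y away? (rotation by fit)
    pl=lambda x,y,z:[x*1e-3,y*1e-3,z*1e-3]
    # side: image right ~ -x world(.9),-y ; towards camera = -x*.39,+.82y
    Ls=np.array([pl(-38,20,9),pl(-38,-20,9),pl(18,6,43),pl(-18,6,43),pl(-18,-6,43),pl(18,-6,43),pl(38,20,9)])
    qs=sl([[213,210],[292,152],[122,52],[197,85],[213,72],[138,40],[62,143]])
    Ld=np.array([pl(38,20,9),pl(-38,20,9),pl(38,-20,9),pl(-38,-20,9),pl(18,6,43),pl(-18,6,43),pl(18,-6,43),pl(-18,-6,43)])
    qd=sr([[495,175],[697,178],[500,105],[697,105],[550,72],[642,72],[553,57],[642,57]])
    p,e=fit([(S,Ls,qs),(D,Ld,qd)],[*c0,0.3],False);print(p,"\n",e)
    np.save("slide.npy",p)
c0=tri(tl([245,432]),tr([594,390]))
L=np.array([pl(53,38,0),pl(53,-38,0),pl(-53,-38,0),pl(-53,38,0)])
p,e=fit([(S,L,tl([[105,378],[222,338],[387,480],[265,527]])),(D,L,tr([[485,380],[525,332],[702,408],[675,440]]))],[*c0,0.3,.3],True);print(p,"\n",e)
# vials: (scene base/top) side
for n,a,b in(("vb",(256.5,210),(267,212)),("va",(287,220),(299,212)),("amp",(258,198),(252,196))):print(n,tri(a,b))
E
```

```text
[0.5662 0.2497 0.0506] [ 0.6053 -0.1665  0.1056]
[0.5674 0.2496 0.0066 0.4735] 
 [[-0.3462 -1.0568]
 [ 0.4126 -0.499 ]
 [-0.3583 -0.1451]
 [-1.1288 -0.2936]
 [ 0.7797 -0.7824]
 [ 1.5891 -0.6837]
 [ 0.1678 -2.2678]
 [ 0.0161  0.6809]
 [ 0.5786 -0.8906]
 [ 0.5003  2.0865]
 [ 0.3569  1.1816]
 [-0.6036  1.3621]
 [ 0.432   0.9214]
 [-0.8783  0.7228]
 [ 0.5068  0.2915]]
[ 0.6033 -0.1638  0.1053  0.163   0.3499] 
 [[-0.2922 -1.7151]
 [ 0.7248 -0.812 ]
 [ 0.1484 -0.7603]
 [ 0.0767 -1.2786]
 [ 0.1651  1.3537]
 [-0.6314  1.3447]
 [ 0.189   2.2961]
 [ 0.4405  6.5381]]
vb [0.6071 0.0229 0.0516]
va [ 0.5406 -0.0093  0.0516]
amp [ 0.6606 -0.01    0.0585]
```

>>> {"api": "drive_tool", "payload": {
  "series": [
    [[3.8, 4.6, 0], 0],
    [[3.8, 4.6, 0], 0],
    [[3.8, 4.6, 0], 0],
    [[3.8, 4.6, 0], 0],
    [[3.8, 4.6, 0], 0],
    [[3.8, 4.6, 0], 0],
    [[3.8, 4.6, 0], 0],
    [[3.8, 4.6, 0], 0],
    [[3.8, 4.6, 0], 0],
    [[0, 0, 0], 0]
  ]
}}

```text
time: 1.4
ee_pos: [0.5579, -0.1676, 0.2302]
eef_rot: [0.984, 0.178, 0.0, -0.001]
ft_force: [-0.2, -0.9, -0.9]
width: 0.0871
grip_force: 0.0
```

```bash
cat >> h.py <<'E'
def wrist(name):
    from bench import r,vision
    import cv2
    s=r.read_state();c=vision.camera("wrist");cv2.imwrite(f"pics/{name}.png",c["color"][:,:,::-1])
    Rt=Ro.from_quat(s["eef_rot"]).as_matrix();M=np.array(c["mount"])
    Rc=Rt@M[:3,:3];tc=Rt@M[:3,3]+s["ee_pos"]
    np.savez(f"pics/{name}.npz",intrinsics=c["intrinsics"],R=Rc.T,t=-Rc.T@tc)
    return s
E
python3 - <<'E'
from h import *
s=wrist("w1");print(s["time"],s["ee_pos"],s["eef_rot"],s["ft_force"])
c=cam("w1")
R=Ro.from_euler("ZY",[.163,-.35]).as_matrix()
print(proj(c,np.array([[x,y,0] for x in(.053,-.053) for y in(.038,-.038)])@R.T+[.6033,-.1638,.107]))
E
```

```text
1.4 [ 0.55790716 -0.16762516  0.23015862] [ 9.84111348e-01  1.77547194e-01  4.56029539e-04 -1.28097409e-03] [-0.19966555 -0.86037648 -0.89251565]
[[240.14330417  78.19808649]
 [328.96235167  96.80851239]
 [225.51517145 181.72135677]
 [296.69800114 195.28263329]]
```

View pics/w1.png

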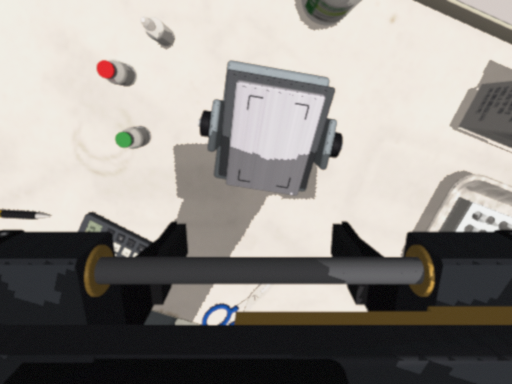

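The wrist view shows the stage at about (272,138). Its corner marks sit near (248,97), (309,105), (240,185) and (289,188). The vials are at (107,68) and (125,139), and the ampoule is at (150,25).

```bash
python3 - <<'E'
import cv2
a=cv2.imread("pics/w1.png")[65:205,210:345]
cv2.imwrite("pics/w1c.png",cv2.resize(a,None,fx=4,fy=4,interpolation=cv2.INTER_CUBIC))
E
```

```text
(no output)
```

View pics/w1c.png

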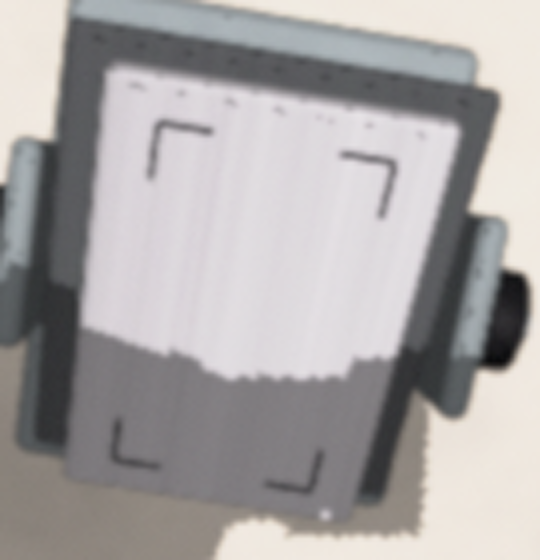

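```bash
python3 - <<'E'
from h import *
np.set_printoptions(precision=4,suppress=True)
S,D,W=cam("scene0"),cam("side0"),cam("w1")
up=lambda a,ox,oy,cx,cy,k=5:(np.array(a,float)-[ox,oy]+.5)/k-.5+[cx,cy]
tl=lambda a:up(a,0,300,285,145); tr=lambda a:up(a,400,300,260,145)
sg=np.array([[1,1,0],[1,-1,0],[-1,-1,0],[-1,1,0]])
L=sg*[.053,.038,0];Mk=sg*[.043,.025,0]
qw=up([[155,123],[398,160],[312,492],[115,463]],0,0,210,65,4)
qc=up([[107,65],[462,122],[352,520],[65,477]],0,0,210,65,4)
o1=(S,L,tl([[105,378],[222,338],[387,480],[265,527]]));o2=(D,L[:3],tr([[485,380],[525,332],[702,408]]))
ow=(W,Mk,qw);oc=(W,L,qc)
for n,o in(("marks",[ow]),("m+c",[ow,oc]),("w+S",[ow,oc,o1]),("all",[ow,oc,o1,o2])):
    p,e=fit(o,[.603,-.164,.107,.163,.35],True);print(n,p,np.sqrt((e**2).sum(1)))
E
```

```text
marks [ 0.6019 -0.1623  0.1187  0.2067  0.3792] [0.188  0.2911 0.3458 0.1536]
m+c [ 0.6019 -0.1628  0.1091  0.2047  0.3461] [1.1934 1.5813 1.4224 1.579  0.9147 0.669  1.1686 1.1976]
w+S [ 0.6018 -0.163   0.1045  0.2014  0.3355] [1.7685 2.1391 2.2399 2.4478 0.1492 0.7464 0.5476 0.3627 0.6693 0.3658
 0.9037 1.6876]
all [ 0.6019 -0.1629  0.1064  0.2011  0.3463] [1.5942 1.8239 2.0758 2.2959 0.2937 0.7216 0.5839 0.3703 1.5208 0.9663
 1.4483 2.0268 1.7615 1.7074 1.7655]
```

>>> {"api": "drive_tool", "payload": {
  "series": [
    [[0, 5.2, 0], 1],
    [[0, 5.2, 0], 1],
    [[0, 5.2, 0], 1],
    [[0, 5.2, 0], 1],
    [[0, 5.2, 0], 1],
    [[0, 5.2, 0], 1],
    [[0, 5.2, 0], 0.5],
    [[0, 5.2, 0], 0],
    [[0, 0, 0], 0],
    [[0, 0, 0], 0]
  ]
}}

```text
time: 2.7
ee_pos: [0.5561, 0.2409, 0.2302]
eef_rot: [0.974, 0.228, -0.0, 0.001]
ft_force: [-0.2, -1.0, -0.3]
width: 0.087
grip_force: 0.0
```

```bash
python3 - <<'E'
from h import *
import cv2
s=wrist("w2");print(s["time"],s["ee_pos"],s["eef_rot"],s["ft_force"])
c=cam("w2");p=np.load("slide.npy")
R=Ro.from_euler("Z",p[3]).as_matrix()
q=proj(c,np.array([[x,y,.009] for x in(.038,-.038) for y in(.02,-.02)])@R.T+p[:3]);print(q)
u=np.round(q.mean(0)).astype(int)-[65,55];u=np.maximum(u,0);print(u)
a=cv2.imread("pics/w2.png")[u[1]:u[1]+110,u[0]:u[0]+130]
cv2.imwrite("pics/w2c.png",cv2.resize(a,None,fx=5,fy=5,interpolation=cv2.INTER_CUBIC))
E
```

```text
2.7 [0.5560717  0.24093436 0.23021558] [ 9.73599253e-01  2.28263074e-01 -2.65450077e-04  6.26468782e-04] [-0.22293417 -0.98322398 -0.3251253 ]
[[239.40171723 127.92574326]
 [271.84569803 127.51331859]
 [241.19974142 187.34564236]
 [271.84664284 186.96838033]]
[191 102]
```

View pics/w2c.png

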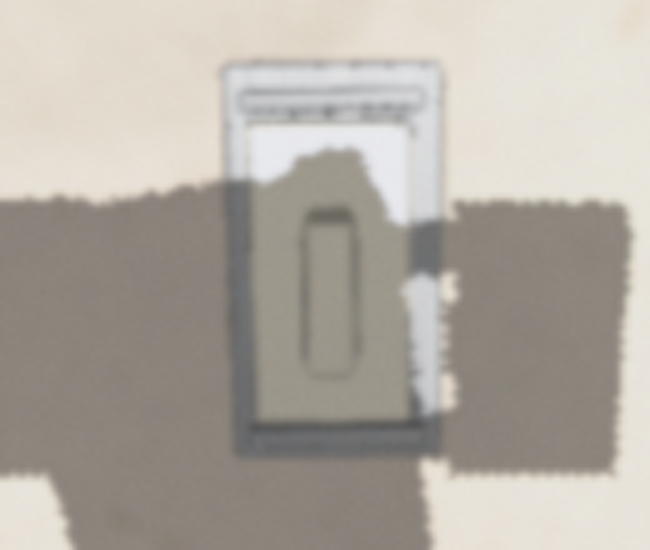

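The crop shows the plate corners at about (248,122), (410,122), (408,420) and (256,420). The top of the fin spans (306–355, 222–376).

```bash
python3 - <<'E'
from h import *
np.set_printoptions(precision=4,suppress=True)
W=cam("w2")
up=lambda a:(np.array(a,float)+.5)/5-.5+[191,102]
sg=np.array([[1,1],[1,-1],[-1,-1],[-1,1]])
P=np.c_[sg*[.038,.020],[.009]*4];F=np.c_[sg*[.018,.006],[.043]*4]
qp=up([[248,122],[410,122],[408,420],[256,420]]);qf=up([[306,220],[355,220],[358,377],[304,377]])
for o in([(W,P,qp)],[(W,F,qf)],[(W,P,qp),(W,F,qf)]):
    p,e=fit(o,[.567,.25,.009,.4735],False);print(p,np.sqrt((e**2).sum(1)))
    f=lambda v:np.concatenate([(proj(c,L@Ro.from_euler("Z",v[2]).as_matrix().T+[v[0],v[1],.009])-q).ravel() for c,L,q in o])
    print(" z=9:",least_squares(f,[.567,.25,.47]).x)
E
```

```text
[0.5695 0.2498 0.0059 0.4674] [0.1427 0.0992 0.1509 0.1875]
 z=9: [0.5699 0.25   0.4674]
[0.5706 0.25   0.0121 0.4622] [0.4593 0.4637 0.2072 0.2001]
 z=9: [0.5701 0.2498 0.4622]
[0.5698 0.2497 0.0072 0.4666] [0.0949 0.3057 0.1954 0.2185 0.6295 0.3184 0.4267 0.3326]
 z=9: [0.57   0.2499 0.4664]
```

>>> {"api": "drive_tool", "payload": {
  "series": [
    [[1.4, 0.9, -1.0], 0.3],
    [[0, 0, -4], 0],
    [[0, 0, -4], 0],
    [[0, 0, -3], 0],
    [[0, 0, -3], 0],
    [[0, 0, -2], 0],
    [[0, 0, -1.4], 0],
    [[0, 0, 0], 0],
    [[0, 0, 0], 0],
    [[0, 0, 0], 0]
  ],
  "hand": 0
}}

```text
time: 4.0
ee_pos: [0.5702, 0.2519, 0.0476]
eef_rot: [0.973, 0.232, 0.001, -0.0]
ft_force: [-0.5, 0.1, 0.6]
width: 0.0873
grip_force: 0.0
```

>>> {"api": "drive_tool", "payload": {
  "series": [
    [[0, -0.2, -0.8], 0],
    [[0, 0, -0.8], 0],
    [[0, 0, 0], 0],
    [[0, 0, 0], 0],
    [[0, 0, 0], 0],
    [[0, 0, 0], 0],
    [[0, 0, 0], 0],
    [[0, 0, 0], 0],
    [[0, 0, 0], 0],
    [[0, 0, 0], 0]
  ]
}}

```text
time: 5.25
ee_pos: [0.5696, 0.2496, 0.0306]
eef_rot: [0.973, 0.232, 0.0, 0.0]
ft_force: [-0.2, -0.1, -0.1]
width: 0.0872
grip_force: 0.0
```

>>> {"api": "drive_tool", "payload": {
  "series": [
    [[0, 0, 0], 0],
    [[0, 0, 0], 0],
    [[0, 0, 0], 0],
    [[0, 0, 0], 0],
    [[0, 0, 0], 0],
    [[0, 0, 0], 0],
    [[0, 0, 0], 0],
    [[0, 0, 0], 0],
    [[0, 0, 0], 0],
    [[0, 0, 0], 0]
  ],
  "hand": 1,
  "newtons": 12
}}

```text
time: 6.5
ee_pos: [0.5696, 0.2496, 0.0306]
eef_rot: [0.973, 0.232, 0.0, 0.0]
ft_force: [0.0, -0.2, 0.9]
width: 0.0118
grip_force: 12.0
```

>>> {"api": "drive_tool", "payload": {
  "series": [
    [[0, 0, 0.5], 0],
    [[0, 0, 1], 0],
    [[0, 0, 2], 0],
    [[0, 0, 3], 0],
    [[0, 0, 4], 0],
    [[0, 0, 4], 0],
    [[0, 0, 3], 0],
    [[0, 0, 1], 0],
    [[0, 0, 0], 0],
    [[0, 0, 0], 0]
  ]
}}

```text
time: 7.75
ee_pos: [0.5691, 0.2493, 0.2142]
eef_rot: [0.973, 0.232, -0.001, 0.0]
ft_force: [0.1, -0.4, -0.5]
width: 0.0119
grip_force: 12.0
```

```bash
python3 - <<'E'
from h import *
import cv2
from bench import vision
s=wrist("w3");print(s["time"],s["ee_pos"],s["ft_force"],s["width"],s["grip_force"])
a=cv2.imread("pics/w3.png");b=vision.camera("side")["color"][:,:,::-1]
i=cv2.resize(b[170:320,160:310],(450,450),interpolation=cv2.INTER_CUBIC)
cv2.imwrite("pics/c3.png",np.hstack([cv2.resize(a[100:330,170:345],(342,450)),i]))
E
```

```text
7.75 [0.56908908 0.24926046 0.21421082] [ 0.14275183 -0.37513278 -0.47255279] 0.011860342896204744 11.999844037927687
```

View pics/c3.png

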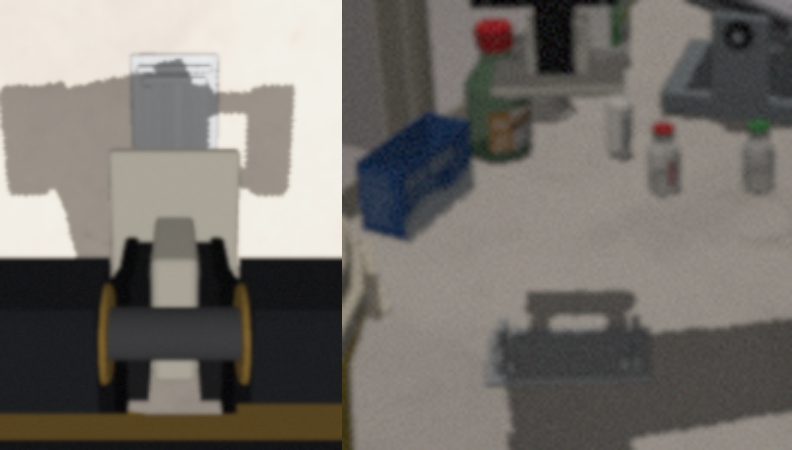

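The slide hangs level and centred in the jaws, clear of the cradle. The vials are undisturbed.

```bash
python3 - <<'E'
from h import *
np.set_printoptions(precision=4,suppress=True)
W=cam("w3")
s=[.56909,.24926,.21421];y=2*np.arctan2(.232,.973);tx=np.array([np.cos(y),np.sin(y),0]);ty=np.array([-tx[1],tx[0],0])
f=.23/.45
q=np.array([[170+110*175/342,100+150*f],[170+239*175/342,100+150*f]])
def g(v):
    X=[np.array(s)+tx*(v[0]+.038)+ty*(v[1]+sg*.02)+[0,0,.011-.0326+v[2]*0+.009] for sg in(1,-1)]
    return (proj(W,np.array(X))-q).ravel()
o=least_squares(g,[0,0,0]);print("slide offset in tool x,y(left)",o.x[:2],o.fun)
C=np.array([.602,-.163,.107]);yw,sl=.204,.345
R=Ro.from_euler("ZY",[yw,-sl]).as_matrix();ux,n=R[:,0],R[:,2];print(ux,n)
T=lambda a,h:C+ux*a+n*h-[0,0,.011]
print("stage",T(.023,.056),"contact",T(.023,.042),"flush",T(0,.0326),"pressed",T(0,.0276))
E
```

```text
slide offset in tool x,y(left) [-0.0001 -0.0008] [-1.2238  0.0446  1.2241  0.0376]
[0.9216 0.1907 0.3382] [-0.3312 -0.0685  0.9411]
stage [ 0.6046 -0.1625  0.1565] contact [ 0.6093 -0.1615  0.1433] flush [ 0.5912 -0.1652  0.1267] pressed [ 0.5929 -0.1649  0.122 ]
```

```bash
python3 - <<'E'
from h import *
S,D=cam("scene0"),cam("side0")
for a,b in(((296,126),(244,138)),((294,178),(245,185))):
    print(least_squares(lambda X:np.r_[(proj(S,X)-a).ravel(),(proj(D,X)-b).ravel()],[.7,-.1,.1]).x)
E
```

```text
[ 0.76607657 -0.16904286  0.1577255 ]
[ 0.76800795 -0.17071638  0.01876204]
```

>>> {"api": "drive_tool", "payload": {
  "series": [
    [[0, -3, 0], -2],
    [[0, -5, 0], -2],
    [[0, -5, 0], -2],
    [[0, -5, 0], -2],
    [[0, -5, 0], -2],
    [[0, -5, 0], -2],
    [[0, -5, 0], -2],
    [[0.6, -5, 0], -1.1],
    [[0.6, -3.1, 0], 0],
    [[0, 0, 0], 0]
  ]
}}

```text
time: 9.1
ee_pos: [0.581, -0.1647, 0.2143]
eef_rot: [0.995, 0.099, -0.001, 0.0]
ft_force: [-0.3, 0.3, -0.7]
width: 0.012
grip_force: 12.0
```

>>> {"api": "drive_tool", "payload": {
  "series": [
    [[0.8, 0.1, -2], 0.3],
    [[0.8, 0.1, -2], 0],
    [[0.8, 0, -1.2], 0],
    [[0.1, 0, -0.3], 0],
    [[0.1, 0, -0.2], 0],
    [[0, 0, 0], 0],
    [[0, 0, 0], 0],
    [[0, 0, 0], 0],
    [[0, 0, 0], 0],
    [[0, 0, 0], 0]
  ]
}}

```text
time: 10.35
ee_pos: [0.6076, -0.1594, 0.1587]
eef_rot: [0.995, 0.104, 0.0, 0.0]
ft_force: [0.7, 0.1, -0.8]
width: 0.012
grip_force: 12.0
```

```bash
cat > v.py <<'E'
import sys,cv2
from h import *
from bench import vision
k=sys.argv[1]
s=wrist("w"+k);print(s["time"],s["ee_pos"],s["ft_force"],s["torque"],s["width"])
a=vision.camera("scene")["color"][:,:,::-1];b=vision.camera("side")["color"][:,:,::-1];w=cv2.imread(f"pics/w{k}.png")
cv2.imwrite(f"pics/sc{k}.png",a);cv2.imwrite(f"pics/sd{k}.png",b)
f=lambda im,x,y,ww,h,W,H:cv2.resize(im[y:y+h,x:x+ww],(W,H),interpolation=cv2.INTER_CUBIC)
im=np.vstack([np.hstack([f(a,285,130,80,65,400,325),f(b,260,130,80,65,400,325)]),f(w,165,60,200,68,800,272)])
cv2.imwrite(f"pics/v{k}.png",cv2.convertScaleAbs(im,alpha=1.5,beta=15))
E
python3 v.py 4
```

```text
10.35 [ 0.60764042 -0.15940434  0.15867059] [ 0.71366729  0.05876027 -0.81029011] [ 0.06350697 -0.00769985 -0.0138635 ] 0.01203958071653155
```

View pics/v4.png

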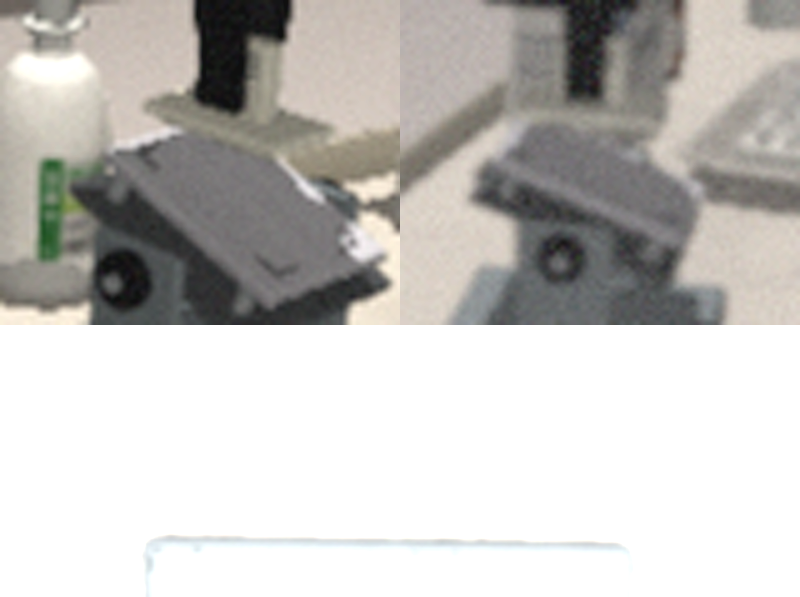

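The slide is level above the upper half of the stage and not touching it. I'll lower it to find contact.

>>> {"api": "drive_tool", "payload": {
  "series": [
    [[0.1, -0.25, -0.5], 0],
    [[0, 0, -0.4], 0],
    [[0, 0, -0.2], 0],
    [[0, 0, -0.1], 0],
    [[0, 0, -0.1], 0],
    [[0, 0, -0.1], 0],
    [[0, 0, -0.1], 0],
    [[0, 0, 0], 0],
    [[0, 0, 0], 0],
    [[0, 0, 0], 0]
  ]
}}

```text
time: 11.75
ee_pos: [0.6088, -0.1618, 0.1438]
eef_rot: [0.995, 0.104, 0.0, 0.0]
ft_force: [-0.9, 0.3, 1.7]
width: 0.0116
grip_force: 12.0
```

>>> {"api": "drive_tool", "payload": {
  "series": [
    [[-0.2, -0.04, -0.19], 0],
    [[0, 0, 0], 0],
    [[-0.2, -0.04, -0.19], 0],
    [[0, 0, 0], 0],
    [[-0.2, -0.04, -0.19], 0],
    [[0, 0, 0], 0],
    [[-0.2, -0.04, -0.19], 0],
    [[0, 0, 0], 0],
    [[0, 0, 0], 0],
    [[0, 0, 0], 0]
  ]
}}

```text
time: 13.0
ee_pos: [0.6004, -0.1635, 0.1358]
eef_rot: [0.995, 0.104, -0.0, 0.0]
ft_force: [0.2, 0.0, 3.2]
width: 0.012
grip_force: 12.0
```

>>> {"api": "drive_tool", "payload": {
  "series": [
    [[-0.2, -0.04, -0.19], 0],
    [[0, 0, 0], 0],
    [[-0.2, -0.04, -0.19], 0],
    [[0, 0, 0], 0],
    [[-0.2, -0.04, -0.19], 0],
    [[0, 0, 0], 0],
    [[-0.2, -0.04, -0.19], 0],
    [[0, 0, 0], 0],
    [[0, 0, 0], 0],
    [[0, 0, 0], 0]
  ]
}}

```text
time: 14.25
ee_pos: [0.5923, -0.1651, 0.1282]
eef_rot: [0.995, 0.104, -0.0, -0.0]
ft_force: [-1.1, -0.1, 1.9]
width: 0.0119
grip_force: 12.0
```

```bash
sed -i 's/f(w,165,60,200,68,800,272)/f(cv2.convertScaleAbs(w,alpha=.6),165,40,200,68,800,272)/' v.py; python3 v.py 5
```

```text
14.25 [ 0.59234958 -0.16511636  0.12818956] [-1.14172151 -0.13605397  1.86988925] [-0.04049046  0.18070652  0.02074222] 0.011857639225275395
```

View pics/v5.png

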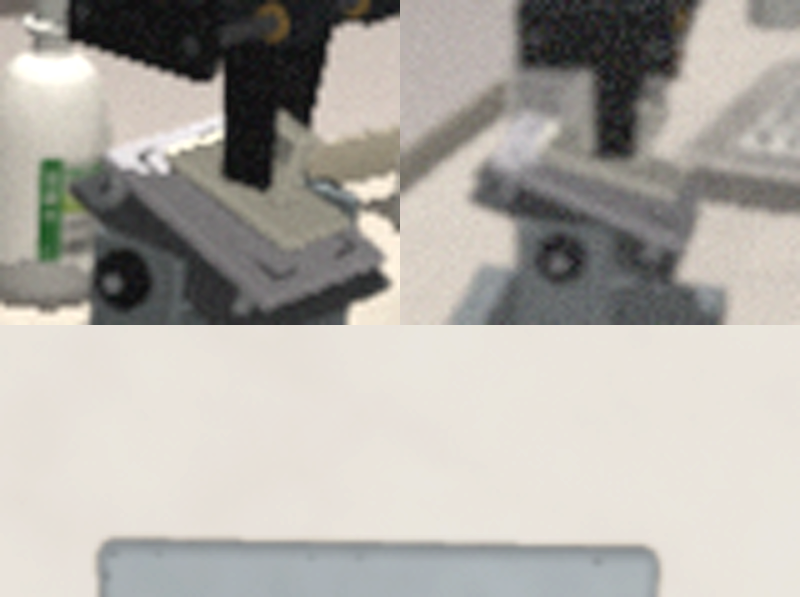

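The slide has pivoted to the slope and is nearly flush between the marks. I'll press a little more, then check centring.

>>> {"api": "drive_tool", "payload": {
  "series": [
    [[-0.1, 0, -0.15], 0],
    [[0, 0, 0], 0],
    [[0.03, 0, -0.1], 0],
    [[0, 0, 0], 0],
    [[0, 0, 0], 0],
    [[0, 0, 0], 0],
    [[0, 0, 0], 0],
    [[0, 0, 0], 0],
    [[0, 0, 0], 0],
    [[0, 0, 0], 0]
  ]
}}

```text
time: 15.65
ee_pos: [0.5919, -0.1651, 0.1259]
eef_rot: [0.995, 0.104, -0.0, 0.0]
ft_force: [-0.9, -1.4, 3.4]
width: 0.0121
grip_force: 12.0
```

```bash
python3 - <<'E'
from h import *
import cv2
from bench import vision
s=wrist("w6");print(s["ee_pos"],s["ft_force"])
a=cv2.imread("pics/w6.png");cc=vision.camera("scene")["color"][:,:,::-1];cv2.imwrite("pics/sc6.png",cc)
y0=90
u=cv2.resize(a[y0:y0+100,165:365],(800,400),interpolation=cv2.INTER_CUBIC)
sc=cv2.resize(cc[130:170,310:370],None,fx=5,fy=5,interpolation=cv2.INTER_CUBIC)
sc=cv2.convertScaleAbs(sc,alpha=1.5)
cn=np.zeros((200,800,3),np.uint8);cn[:,:300]=sc
b=vision.camera("side")["color"][:,:,::-1];cv2.imwrite("pics/sd6.png",b)
cn[:,310:710]=cv2.convertScaleAbs(cv2.resize(b[148:188,262:342],None,fx=5,fy=5,interpolation=cv2.INTER_CUBIC),alpha=1.5)
cv2.imwrite("pics/v6.png",np.vstack([u,cn]))
E
```

```text
[ 0.59190097 -0.16513147  0.1258643 ] [-0.85194299 -1.38712695  3.37217893]
```

View pics/v6.png

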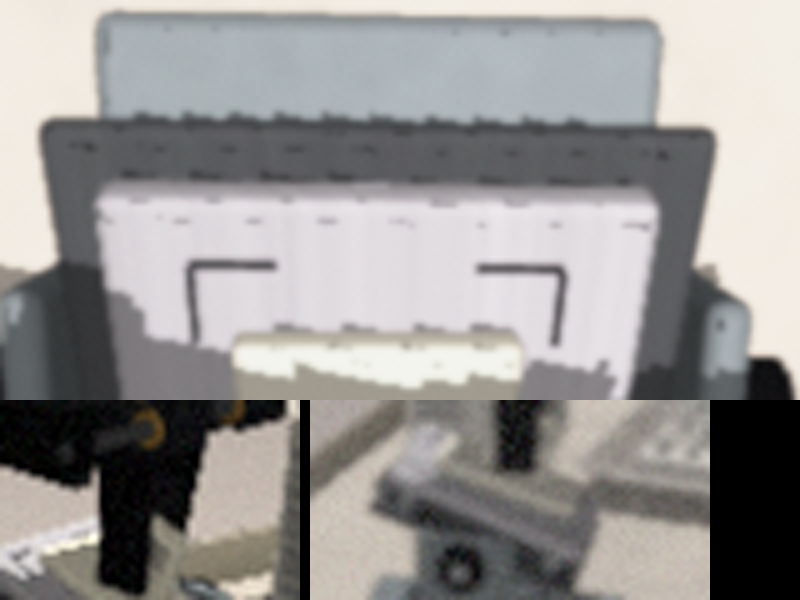

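The marks' apexes are at (190,264) and (565,268). The slide's upper edge runs from (236,335) to (521,335), so it is centred sideways but may be low along the slope. I'll measure that.

```bash
python3 - <<'E'
from h import *
np.set_printoptions(precision=4,suppress=True)
W1,W=cam("w1"),cam("w6")
up=lambda a:(np.array(a,float)+.5)/4-.5+[165,90]
up1=lambda a:(np.array(a,float)+.5)/4-.5+[210,65]
sg=np.array([[1,1,0],[1,-1,0],[-1,-1,0],[-1,1,0]])
q6=up([[190,264],[565,268]]);q1=up1([[155,123],[398,160],[312,492],[115,463]])
e6=up([[236,334],[521,334]])
pose=lambda p:Ro.from_euler("ZY",[p[3],-p[4]]).as_matrix()
for mx,my in((.043,.025),(.044,.026),(.0445,.0265)):
  M=sg*[mx,my,0]
  f=lambda p:np.r_[(proj(W1,M@pose(p).T+p[:3])-q1).ravel(),(proj(W,M[:2]@pose(p).T+p[:3])-q6).ravel()]
  o=least_squares(f,[.602,-.163,.107,.204,.345]);p=o.x
  R=pose(p)
  out=[]
  for z in(.009,.007):
   for q in e6:
    K,Rc,t=W;c=-Rc.T@t;d=Rc.T@np.linalg.solve(K,[*q,1]);c=R.T@(c-p[:3]);d=R.T@d;k=(z-c[2])/d[2];out.append((c+k*d)[:2]*1e3)
  s=np.array([.5919,-.16513,.12586+.011])
  print(mx,p,np.abs(o.fun).max(),np.array(out).ravel(),"grip in stage",R.T@(s-p[:3])*1e3)
E
```

```text
0.043 [ 0.602  -0.1628  0.1111  0.2008  0.2977] 1.627702173469629 [ 37.857   18.3024  38.2269 -18.8169  36.7147  18.5733  37.0902 -19.104 ] grip in stage [-2.3995 -0.2415 27.6404]
0.044 [ 0.6009 -0.1633  0.1051  0.2029  0.3203] 0.848185003960964 [ 38.3998  19.0506  38.6933 -19.3475  37.1976  19.3263  37.4954 -19.6374] grip in stage [ 1.2479 -0.0203 33.0674]
0.0445 [ 0.6004 -0.1635  0.102   0.2039  0.3307] 0.7241098563956712 [ 38.6514  19.4321  38.9063 -19.6161  37.4209  19.71    37.6795 -19.9073] grip in stage [ 3.1359  0.0881 35.7383]
```

Centred to within 1 mm. I'll tighten the grip and press about 3 mm along the normal.

>>> {"api": "drive_tool", "payload": {
  "series": [
    [[0, 0, 0], 0],
    [[0, 0, 0], 0],
    [[0, 0, 0], 0],
    [[0.03, 0.01, -0.09], 0],
    [[0.03, 0.01, -0.09], 0],
    [[0.03, 0, -0.1], 0],
    [[0, 0, 0], 0],
    [[0, 0, 0], 0],
    [[0, 0, 0], 0],
    [[0, 0, 0], 0]
  ],
  "newtons": 25
}}

```text
time: 17.05
ee_pos: [0.5929, -0.1649, 0.1232]
eef_rot: [0.995, 0.104, 0.0, 0.0]
ft_force: [-1.0, -0.8, 4.5]
width: 0.0118
grip_force: 25.0
```

```bash
cat > f.py <<'E'
from h import *
from bench import r,vision
F=[]
for i in range(8):
    s=r.read_state();F.append(s["ft_force"]);vision.camera("wrist")
f=np.mean(F,0);n=np.array([-.325,-.067,.943]);print(s["time"],s["ee_pos"],f,np.std(F,0),"N",n@f,"torque",s["torque"],s["width"])
E
python3 f.py
```

```text
17.4 [ 0.59286761 -0.16493522  0.12318191] [-1.60115778 -1.38895529  5.16865561] [0.39254778 0.27675549 0.44648915] N 5.487478528372097 torque [-0.28629282  0.17221592 -0.05431138] 0.011879864652490277
```

>>> {"api": "drive_tool", "payload": {
  "series": [
    [[0.02, 0, -0.05], 0],
    [[0, 0, 0], 0],
    [[0, 0, 0], 0],
    [[0, 0, 0], 0],
    [[0, 0, 0], 0],
    [[0, 0, 0], 0],
    [[0, 0, 0], 0],
    [[0, 0, 0], 0],
    [[0, 0, 0], 0],
    [[0, 0, 0], 0]
  ]
}}

```text
time: 18.7
ee_pos: [0.593, -0.1649, 0.1227]
eef_rot: [0.995, 0.104, 0.0, 0.0]
ft_force: [-2.8, -1.5, 5.6]
width: 0.0115
grip_force: 25.0
```

```bash
python3 f.py
```

```text
19.05 [ 0.59302192 -0.16488667  0.12269262] [-1.9598811  -1.20835104  5.52983092] [0.68215999 0.47483581 0.62538736] N 5.932551436813141 torque [-0.28356376  0.21967797 -0.05931385] 0.011664198940421807
```

```bash
python3 -c "
from bench import r
print(r.close_job())"
```

```text
the job is handed in; nothing more can be done
None
```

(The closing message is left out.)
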